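# Seat the keyed battery module in its charging dock

## Robot

A 6-joint arm with a two-finger parallel gripper is mounted at the origin on a cart in front of the work surface, level with it; the furniture and walls round the work are solid. World frame = base frame: x ahead of the robot, y to its left, z up, the work surface at z = 0. Lengths are in m, angles in rad, forces in N, time in s.
With the tool pointing down it reaches from about 0.25 to 0.8 m from the base axis. Payload 8.5 kg.
Tool frame: the origin (TCP) lies midway between the tips of the shut fingers; the grasp point (between the pads) lies 19 mm behind it; z points along the fingers, y is the line along which they close (so a half turn about z gives the same grasp; the last joint's range is limited). The gripper opens to 85 mm and grips with 20 to 120 N. Pads are 22 mm wide; open, the fingers measure 114 mm over their backs; the gripper's body (76 mm by 85 mm) begins 54 mm behind the grasp point. The pads swing forward as they close: fully open they stand 13 mm farther back than shut.
Start: joints at [-1.287, 0.238, -0.013, 1.319, 0, 1.571], TCP at [0.147, -0.504, 0.2] pointing down, gripper open.
Joint ranges: [-2.66, 2.66], [-1.03, 1.9], [-1.14, 1.46], [-1.82, 2.27], [-1.45, 1.34], [-3.14, 3.14]. Speed limits (rad/s): [2.22, 2.22, 2.79, 3.14, 3.14, 3.14].

## Interface

Orientations are given as a unit quaternion [x, y, z, w].
In Python, from plant import arm, imaging, workorder, regions_of, tip_of gives the robot as it stands.
- The arm moves only by the shell command python3 -m pendant 'ROWS' [FORCE]. ROWS is JSON, a list that holds one entry, the list of rows, each a list of 7 numbers: the shift along the tool's x, y, z in m, then the turn, a rotation vector about the tool's x, y, z in degrees, then the opening, from 0 (shut) to 1 (fully open). A call has exactly 5 rows; each row is the pose to reach, as a shift and turn from the pose commanded when the call began, along the tool's axes at that moment; what a row does not reach only later rows make up. A row lasts 1/10 s, in which the tool goes at most 50 mm and 8.59 degrees, less where a joint would pass 70% of its speed; a pose out of reach is approached as far as the arm can. A call with a gripper value outside its range is refused whole. The fingers move at their own pace and stop on an object; FORCE is the grip in N (left out, the last holds). Time passes only in rows, so rows that repeat a pose let the fingers close, or fill a call up. It gives the time, the measured TCP pose, the force, the opening and the grip force at its end, in the units of the state.
- arm.observe(): the state, without advancing time (a new reading comes with each control period).
- imaging.grab_frame(name): name is "side" or "top"; returns a dict with "pixels" (384x512x3 uint8, red, green, blue), "z_map" (384x512 float32, m along the optical axis (not along the pixel's ray), 0 where there is no reading), "mtx" (3x3 intrinsics, pixels), "world_to_cam" (4x4, takes a point from world to camera coordinates). Camera axes: x right, y up, looking along -z (the intrinsics and any distortion apply to the point x, -y, -z); pixel columns grow to the right and rows downward; lengths in m; the calibration is good to about 2 mm. A picture is of the moment at which its call begins.
- workorder.sign_off(): hands the job in; it is judged then, once.
Trained networks look in the newest picture that a camera, given by its name, has taken for a name from the list of things; names that differ only in an ending like _2 or _b are one class to them, and where a whole thing is asked for, a point or a joint stands for the part that bears it (a point fixed in the world has none). Each returns a list of dicts, best first, with "confidence" (0 to 1); they miss things now and then, are a little off and sometimes report something else, mostly with a low value. They report only what shows in the picture. A call takes as long as a camera call.
- regions_of(camera, query): "region" (384x512 bool, what is visible of it).
- tip_of(camera, query): "location" ([x, y, z] in m, in world coordinates, good to about 4 mm: a listed point, or the origin of a listed thing).
The state is a dict: "time_s": time; "joint_pos": joint angles; "qvel": joint speeds; "tau": joint torques, N m; "position": TCP position; "orientation": TCP orientation; "wrist_force": force on the tool from outside, world axes, zero at the start; "torque": the same for the moment, N m; "grip_width": finger opening in m; "grasp_force": force on a finger pad.
Only numpy, scipy, OpenCV 4.12 (cv2) and the standard library are available. Lean on these libraries where they do the work, as an engineer would, in place of code of your own. Each camera call takes 0.05 s, during which the arm holds its last target. There are 200 camera calls.

## Task

Pick up the round orange battery module by its black grip bar and put its spigot into the well of the grey charging dock. The key in the well is set somewhere between 10 and 80 degrees anticlockwise (seen from above) of the dock's white mark: pressing only lightly, turn the module until the notch under its white tick finds the key, then push it gently fully home so that its flange lies on the rim of the cup, and let go. Do not force it down while the key blocks it, and leave the other things on the desk alone.

Things in the scene. Friction and masses are not known exactly. Their poses are not given: they have to be found in the camera images.
- module: Loose round battery module, 0.13 to 0.25 kg, upright on the desk; origin: centre of its underside. Grey spigot 44 mm wide, z 0 to 17 mm; orange flange 64 mm wide, z 17 to 23; black rubber grip bar on top, 44 mm long along module x, 13 mm thick along y, z 23 to 56, to be pinched from above across the 13 mm. A white tick on the flange at +x shows where the notch is.
- notch (a point): The single notch in the spigot's flank under the tick, hidden below the flange: 9.6 mm wide, over the spigot's full height, cut in from the flank to radius 12 mm. This point: its mouth at the underside, [22, 0, 0] mm in the module's frame.
- dock: Charging dock fixed to the desk: grey square housing 130x130x32 mm, origin at the centre of its underside, z up; a round black sprung cup stands in its middle, rim 45 mm above the desk.
- cup: The black cup, 74 mm wide; origin on its axis 31 mm below its rim (14 mm above the desk), axes as the dock's. It gives straight down on a spring: yields at 3 to 4 N, then 0.7 N per mm, hard stop at 7 mm. A module fully home has its flange on the rim and its origin 14 mm above this one; one blocked by the key stands 10 mm higher.
- socket (a point): Centre of the cup's mouth, at rim level. The well below is 47 mm wide, 19 mm deep, with a 3 mm lead-in cone. In it a black key, 7 mm wide, reaches in from the wall to radius 14 mm, its top 7 mm below the rim; a notch within about 4 degrees of it goes over it. When the notch finds the key under light pressure, the cup springs up and the upward force vanishes.
- dock_mark (a point): White line on the housing's top, this point 50.5 mm from the socket's axis, in a direction 0.80 rad clockwise of dock +x. It is the zero of the key: the key was set, firmly, at an unknown angle 10 to 80 degrees (0.2 to 1.4 rad) anticlockwise from it, seen from above.
- mug: Bystander: white mug with green dots, 78x114x93 mm, origin at the centre of its underside; leave it alone.
- stapler: Bystander: red and black stapler, 38x142x43 mm, origin at the centre of its underside; leave it alone.
- sticky_notes: Bystander: block of sticky notes, 51x53x16 mm, origin at the centre of its underside; leave it alone.
- piece_case: Bystander: round dark red case, 60x56x25 mm, origin at the centre of its underside; leave it alone.

How it is judged:
On the way, in this order (a step that is already met when the one before it is completed fails the run):
1. the module is lifted clear of the desk in the gripper (height (world z) of module above 0.03 m and contact force between module and the fingers above 1 N), for 0.1 s.
2. the spigot is in the mouth of the well and rests on the key or goes in past it (z of module in the frame of cup below 0.027 m and horizontal distance between module and socket below 0.005 m and contact force between module and dock above 0.5 N), for 0.1 s.
At the end, for the whole second after the job is handed in: The module is fully home in the dock: its flange lies on the cup's rim within 2.5 mm (10 mm above it would be unkeyed), centred on the socket within 4 mm, upright within 4 degrees, at rest and released, with the cup sprung back up within 3 mm (z of module in the frame of cup between 0.01 and 0.0165 m and horizontal distance between module and socket below 0.004 m and angle between module's own z axis and vertical below 0.07 rad and linear speed of module below 0.01 m/s and contact force between module and the fingers below 0.1 N and z of cup in the frame of dock above 0.011 m); the robot touches nothing.
It fails at once if the module is pressed against the dock with more than 22 N (contact force between module and dock above 22 N).
It fails at once if a bystander is pushed more than 20 mm (distance of any of mug, stapler, sticky_notes, piece_case from where it was at the start of the episode above 0.02 m).
It also fails if it takes over 61 s, if anything falls off the work surface, if the arm or the gripper's body presses on something with over 40 N, if the wrist force passes 120 N, or if a joint passes its speed limit or range.

## Working session

There is one attempt and no reset: what is moved stays moved. The work goes in short steps, Python scripts to look and compute and a shell command to move; the robot and the scene stay as the last step left them, time stands still between calls to the robot, and variables do not carry over. Pictures are saved under pics/ and viewed, at most 10 in all, crops included, and the job is handed in when it is done.

```bash
mkdir -p pics; ls; cat > h.py <<'E'
from plant import arm, imaging, workorder, regions_of, tip_of
import numpy as np, cv2
def pts(f,mask):
    v,u=np.nonzero(mask&(f["z_map"]>0)); d=f["z_map"][v,u]; K=f["mtx"]
    c=np.stack([(u-K[0,2])/K[0,0]*d,-(v-K[1,2])/K[1,1]*d,-d,np.ones_like(d)])
    return (np.linalg.inv(f["world_to_cam"])@c)[:3].T
def proj(f,p):
    c=f["world_to_cam"]@np.append(p,1); q=f["mtx"]@np.array([c[0],-c[1],-c[2]]); return q[:2]/q[2]
E
python3 - <<'E'
from h import *
s=arm.observe(); print(s["position"],s["orientation"],s["wrist_force"],s["grip_width"])
for c in("top","side"):
    f=imaging.grab_frame(c); cv2.imwrite(f"pics/{c}0.png",f["pixels"][...,::-1])
    for n in("module","notch","dock","socket","dock_mark","mug","stapler","sticky_notes","piece_case"):
        r=tip_of(c,n); print(c,n,[(np.round(x["location"],3).tolist(),round(x["confidence"],2),np.round(proj(f,x["location"]))) for x in r[:2]])
E
```

```text
pics
[ 0.14685552 -0.50359634  0.19917862] [ 9.89952629e-01  1.41397744e-01 -1.16852585e-04 -6.75550052e-04] [-0.07927506 -0.07913588  0.35731477] 0.08530672650786286
top module [([0.496, -0.213, -0.0], 0.86, array([296., 203.]))]
top notch [([0.522, -0.216, 0.001], 0.57, array([297., 195.]))]
top dock [([0.482, 0.098, -0.002], 0.58, array([201., 205.]))]
top socket [([0.479, 0.104, 0.044], 0.86, array([198., 204.])), ([0.52, 0.071, 0.029], 0.49, array([209., 192.]))]
top dock_mark [([0.522, 0.072, 0.032], 0.83, array([209., 191.])), ([0.498, -0.212, -0.002], 0.48, array([296., 202.]))]
top mug [([0.52, -0.508, 0.003], 0.77, array([386., 197.])), ([0.482, 0.102, -0.003], 0.39, array([200., 205.]))]
top stapler [([0.456, 0.384, -0.001], 0.95, array([113., 211.]))]
top sticky_notes [([0.421, -0.377, -0.002], 0.53, array([346., 227.]))]
top piece_case [([0.575, 0.418, 0.002], 0.55, array([105., 174.])), ([0.521, -0.506, 0.002], 0.41, array([385., 197.]))]
side module [([0.521, 0.067, 0.031], 0.53, array([239., 219.])), ([0.494, -0.21, -0.003], 0.5, array([287., 190.]))]
side notch [([0.514, -0.214, 0.0], 0.55, array([282., 188.])), ([0.459, 0.385, 0.001], 0.24, array([197., 299.]))]
side dock [([0.485, 0.099, 0.005], 0.91, array([246., 234.]))]
side socket [([0.482, 0.101, 0.046], 0.74, array([245., 223.]))]
side dock_mark [([0.519, 0.066, 0.031], 0.96, array([240., 219.]))]
side mug [([0.518, -0.512, 0.001], 0.69, array([314., 155.]))]
side stapler [([0.46, 0.38, 0.001], 0.56, array([198., 298.]))]
side sticky_notes [([0.42, -0.374, 0.004], 0.59, array([325., 173.])), ([0.576, 0.413, 0.0], 0.33, array([149., 293.]))]
side piece_case [([0.516, -0.513, 0.0], 0.68, array([314., 155.])), ([0.575, 0.418, 0.0], 0.64, array([149., 294.]))]
```

```bash
python3 - <<'E'
from h import *
f=imaging.grab_frame("top")
im=f["pixels"][...,::-1]
cv2.imwrite("pics/crop1.png",cv2.resize(im[155:255,170:330],None,fx=5,fy=5,interpolation=cv2.INTER_CUBIC))
hsv=cv2.cvtColor(np.ascontiguousarray(im),cv2.COLOR_BGR2HSV)
r=regions_of("top","module"); 
m=r[0]["region"]; print(r[0]["confidence"],m.sum())
P=pts(f,m); print("z pct",np.percentile(P[:,2],[1,20,50,80,99]))
top=P[P[:,2]>.045]; c,(w,l),a=cv2.minAreaRect(top[:,:2].astype(np.float32)); print("bar",len(top),c,w,l,a,top[:,:2].mean(0))
ev,V=np.linalg.eigh(np.cov(top[:,:2].T)); print("bar axis deg",np.degrees(np.arctan2(V[1,1],V[0,1])),np.sqrt(ev*12))
o=P[(P[:,2]>.015)&(P[:,2]<.03)]; print("flange",cv2.minEnclosingCircle(o[:,:2].astype(np.float32)))
W=pts(f,np.ones(f["z_map"].shape,bool)); 
k=(abs(W[:,0]-.481)<.06)&(abs(W[:,1]-.101)<.06)
h=W[k]; rim=h[h[:,2]>.040]; print("rim",cv2.minEnclosingCircle(rim[:,:2].astype(np.float32)),rim[:,:2].mean(0),np.median(rim[:,2]))
# white tick and mark
for nm,c,zr in(("tick",(.496,-.212),(.015,.03)),("mark",(.521,.069),(.025,.04))):
    M=((hsv[...,1]<60)&(hsv[...,2]>170)); Q=pts(f,M); d=np.hypot(*(Q[:,:2]-c).T)
    Q=Q[(d<.04)&(Q[:,2]>zr[0])&(Q[:,2]<zr[1])]; print(nm,len(Q),Q.mean(0) if len(Q) else 0)
E
```

```text
0.64 281
z pct [0.01675422 0.02067704 0.02375804 0.04875244 0.06078755]
bar 58 (0.49290069937705994, -0.21122629940509796) 0.012774971313774586 0.042247429490089417 86.09341430664062 [ 0.49240768 -0.21079399]
bar axis deg 177.86758137596337 [0.01276317 0.04442382]
flange ((0.4925660192966461, -0.2104884833097458), 0.03066144697368145)
rim ((0.47392281889915466, 0.0946088433265686), 0.04663019999861717) [0.4801806  0.10132552] 0.044602692139172895
tick 2 [ 0.52338003 -0.21369577  0.02041629]
mark 265 [0.52070594 0.06913376 0.03198472]
```

View pics/crop1.png

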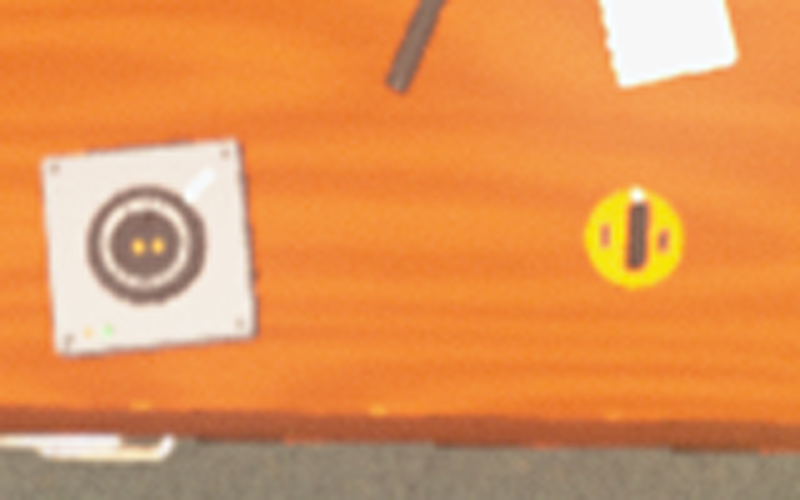

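View pics/side0.png

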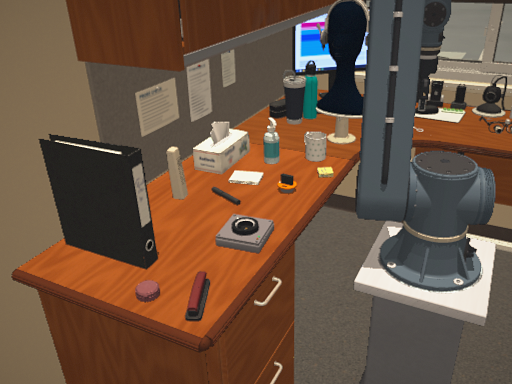

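```bash
cat >> h.py <<'E'
from scipy.spatial.transform import Rotation as R
def goto(xyz,yaw):
    s=arm.observe(); r=R.from_quat(s["orientation"]); M=r.as_matrix()
    T=np.array([[np.cos(yaw),np.sin(yaw),0],[np.sin(yaw),-np.cos(yaw),0],[0,0,-1]])
    print("t",round(s["time_s"],2),"pos",np.round(s["position"],4),"yaw",round(float(np.degrees(np.arctan2(M[1,0],M[0,0]))),2),"F",np.round(s["wrist_force"],2))
    print("shift mm",np.round(M.T@(np.array(xyz)-s["position"])*1e3,1),"turn",np.round(np.degrees((r.inv()*R.from_matrix(T)).as_rotvec()),2))
E
python3 - <<'E'
from h import *
goto([.4925,-.2108,.12],np.radians(-3))
f=imaging.grab_frame("top")
K=f["mtx"];print(f["world_to_cam"][:3].round(3).tolist(),K.tolist())
g=cv2.cvtColor(f["pixels"],cv2.COLOR_RGB2GRAY)
W=pts(f,np.ones(g.shape,bool)); Z=np.full(g.shape,np.nan); Z[f["z_map"]>0]=W[:,2]
def centre(mask,z):
    # ray-plane for mask centroid of filled hull
    v,u=np.nonzero(mask); (cx,cy),r=cv2.minEnclosingCircle(np.stack([u,v],1).astype(np.float32))
    c=f["world_to_cam"]; o=-c[:3,:3].T@c[:3,3]; d=c[:3,:3].T@np.array([(cx-K[0,2])/K[0,0],-(cy-K[1,2])/K[1,1],-1]); return (cx,cy,r),o+d*(z-o[2])/d[2]
m=np.zeros(g.shape,bool); m[185:225,183:216]=1
print("cup",centre(m&(g<130)&(Z>.01),.045))
hs=pts(f,(abs(Z-.032)<.004)&(np.arange(512)[None]<235)&(np.arange(512)[None]>165)); c=cv2.minAreaRect(hs[:,:2].astype(np.float32)); print("housing",c)
M=(g>215)&(abs(Z-.032)<.006)&m|((g>215)&(abs(Z-.032)<.006)); M[:,:204]=0;M[:,216:]=0;M[:186]=0;M[198:]=0
print("mark",M.sum(),pts(f,M).mean(0) if M.sum() else 0)
E
```

```text
t 1.1 pos [ 0.147  -0.5039  0.1998] yaw 16.26 F [-0.19 -0.05 -0.68]
shift mm [ 413.8 -184.7   79.8] turn [-1.000e-02 -0.000e+00  1.926e+01]
[[0.021, -1.0, 0.012, -0.071], [0.99, 0.023, 0.139, -0.511], [-0.139, 0.009, 0.99, -1.368]] [[438.25800245950865, 0.0, 249.55981882347933], [0.0, 438.25800245950865, 195.16733292015178], [0.0, 0.0, 1.0]]
cup ((198.875, 203.625, 11.131418228149414), array([0.48008436, 0.10053424, 0.045     ]))
housing ((0.2729521691799164, 0.07715078443288803), (0.5430215001106262, 0.12520763278007507), 6.679869651794434)
mark 120 [0.52367177 0.06757514 0.03231873]
```

```bash
python3 -m pendant '[[[0.045,-0.02,0,0,0,4,1],[0.09,-0.04,0,0,0,8,1],[0.135,-0.06,0,0,0,12,1],[0.18,-0.08,0,0,0,16,1],[0.225,-0.1,0,0,0,19.3,1]]]'; python3 -c "
from h import *
goto([.4925,-.2108,.10],np.radians(-3))"
```

```text
time_s: 1.65
position: [0.3362, -0.3436, 0.2]
orientation: [1.0, -0.028, 0.0, 0.0]
wrist_force: [0.8, -1.3, 0.1]
grip_width: 0.0853
grasp_force: 0.0
t 1.65 pos [ 0.3362 -0.3436  0.2   ] yaw -3.22 F [ 0.8  -1.32  0.12]
shift mm [ 148.6 -141.4  100. ] turn [ 0.02 -0.02 -0.22]
```

```bash
python3 -m pendant '[[[0.03,-0.03,0.01,0,0,0,1],[0.06,-0.058,0.03,0,0,0,1],[0.09,-0.086,0.05,0,0,0,1],[0.12,-0.115,0.075,0,0,0,1],[0.149,-0.14,0.1,0,0,0,1]]]'; python3 - <<'E'
from h import *
for c in("top","side"):
    f=imaging.grab_frame(c); im=f["pixels"][...,::-1]; u,v=proj(f,[.4925,-.2108,.06]).astype(int)
    cv2.imwrite(f"pics/a_{c}.png",cv2.resize(im[v-50:v+50,u-60:u+60],None,fx=6,fy=6))
    print([(np.round(x["location"],4),round(x["confidence"],2)) for x in tip_of(c,"module")[:2]])
goto([.4925,-.2108,.028],np.radians(-3))
E
```

```text
time_s: 2.15
position: [0.4926, -0.2115, 0.0992]
orientation: [1.0, -0.026, 0.0, 0.0]
wrist_force: [0.2, -0.4, -0.5]
grip_width: 0.0853
grasp_force: 0.0
[]
[(array([ 0.4952, -0.212 ,  0.0007]), 0.68)]
t 2.35 pos [ 0.4911 -0.2123  0.0991] yaw -2.93 F [-0.02  0.5   0.93]
shift mm [ 1.5 -1.5 71.1] turn [-0.03  0.11  0.07]
```

View pics/a_side.png

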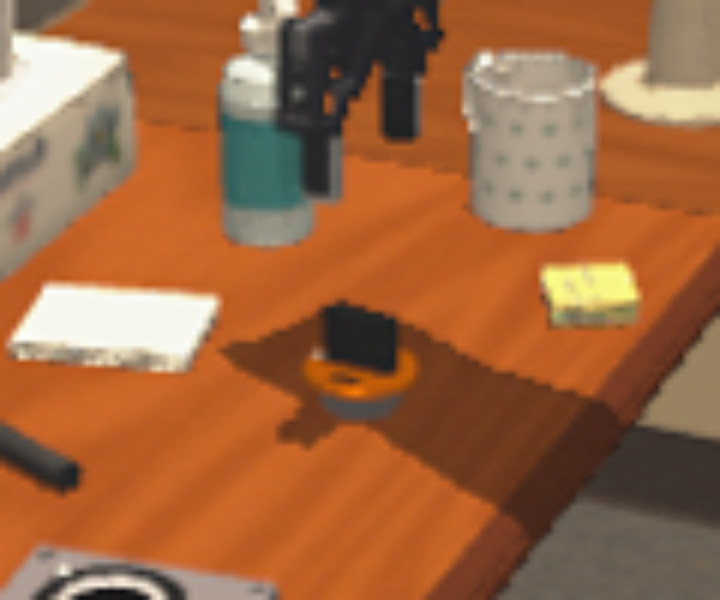

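The side crop shows the module upright at crop (360,350), with the open fingers above it, straddling the bar. Nothing is in the way, so I descend and grip.

```bash
python3 -m pendant '[[[0.002,-0.001,0.025,0,0,0,1],[0.002,-0.001,0.05,0,0,0,1],[0.002,-0.001,0.065,0,0,0,1],[0.002,-0.001,0.071,0,0,0,1],[0.002,-0.001,0.071,0,0,0,1]]]' 40; python3 -m pendant '[[[0,0,0,0,0,0,0.5],[0,0,0,0,0,0,0],[0,0,0,0,0,0,0],[0,0,0,0,0,0,0],[0,0,0,0,0,0,0]]]' 40;python3 -m pendant '[[[0,0,0,0,0,0,0],[0,0,0,0,0,0,0],[0,0,0,0,0,0,0],[0,0,0,0,0,0,0],[0,0,0,0,0,0,0]]]' 40;
```

```text
time_s: 2.85
position: [0.4927, -0.2129, 0.0291]
orientation: [1.0, -0.027, -0.0, -0.0]
wrist_force: [0.8, 0.4, 0.1]
grip_width: 0.0857
grasp_force: 0.0
time_s: 3.35
position: [0.4934, -0.2122, 0.029]
orientation: [1.0, -0.026, 0.0, 0.0]
wrist_force: [-0.2, -0.7, 0.1]
grip_width: 0.0123
grasp_force: 0.0
time_s: 3.85
position: [0.4932, -0.2121, 0.0288]
orientation: [1.0, -0.027, -0.0, -0.0]
wrist_force: [0.3, -0.2, 0.4]
grip_width: 0.0003
grasp_force: 0.0
```

```bash
python3 - <<'E'
from h import *
s=arm.observe(); print(s["position"],s["grip_width"],s["grasp_force"])
out=[]
for c in("top","side"):
    f=imaging.grab_frame(c); im=f["pixels"][...,::-1]; u,v=proj(f,[.4925,-.2108,.06]).astype(int)
    out.append(cv2.resize(im[v-40:v+40,u-40:u+40],None,fx=5,fy=5))
cv2.imwrite("pics/b.png",np.hstack(out))
E
```

```text
[ 0.49324316 -0.21213438  0.02875994] 0.00033833224932208164 0.0
```

View pics/b.png

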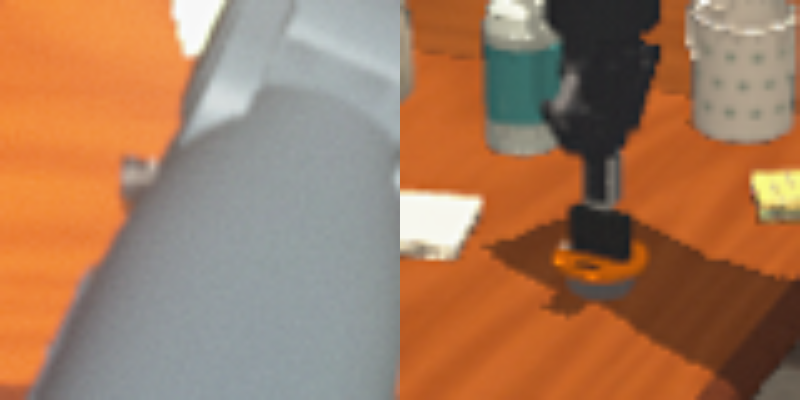

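```bash
python3 - <<'E'
from h import *
f=imaging.grab_frame("side"); s=arm.observe()
print("tcp px",proj(f,s["position"]),"crop coords",(proj(f,s["position"])-(proj(f,[.4925,-.2108,.06]).astype(int)-40))*5)
u0,v0=proj(f,[.4925,-.2108,.06]).astype(int)-40
for (cx,cy) in [(205,150),(205,170),(205,190),(205,198),(190,180),(215,180),(190,225),(220,225),(175,215),(225,240)]:
    m=np.zeros((384,512),bool); m[v0+cy//5,u0+cx//5]=1; print(cx,cy,f["pixels"][m][0],pts(f,m).round(3))
r=regions_of("side","module"); P=pts(f,r[0]["region"]); b=P[P[:,2]>.03]; print(r[0]["confidence"],np.percentile(b,[2,50,98],axis=0).round(3))
E
```

```text
tcp px [287.74488931 181.46542679] crop coords [203.72444655 242.32713394]
205 150 [36 36 38] [[ 0.485 -0.197  0.104]]
205 170 [87 83 78] [[ 0.49  -0.207  0.084]]
205 190 [87 83 77] [[ 0.489 -0.204  0.071]]
205 198 [86 82 78] [[ 0.489 -0.204  0.068]]
190 180 [38 39 41] [[ 0.494 -0.193  0.082]]
215 180 [82 82 80] [[ 0.484 -0.21   0.077]]
190 225 [34 34 33] [[ 0.501 -0.207  0.042]]
220 225 [35 34 34] [[ 0.476 -0.201  0.05 ]]
175 215 [30 32 32] [[ 0.512 -0.207  0.048]]
225 240 [26 31 34] [[ 0.473 -0.201  0.039]]
0.65 [[ 0.474 -0.211  0.03 ]
 [ 0.495 -0.204  0.043]
 [ 0.519 -0.197  0.056]]
```

```bash
python3 -m pendant '[[[0,0,-0.02,0,0,0,0],[0,0,-0.04,0,0,0,0],[0,0,-0.06,0,0,0,0],[0,0,-0.06,0,0,0,0],[0,0,-0.06,0,0,0,0]]]'; python3 - <<'E'
from h import *
f=imaging.grab_frame("side"); s=arm.observe(); p=s["position"]; print(p,s["joint_pos"],s["grip_width"])
u,v=proj(f,p).astype(int)
im=np.ascontiguousarray(f["pixels"][...,::-1]); 
W=pts(f,f["z_map"]>0); k=(np.hypot(W[:,0]-p[0],W[:,1]-p[1])<.05)&(W[:,2]>.065)&(W[:,2]<.2)
L=W[k]; L=L[np.argsort(L[:,2])][:25]; print("lowest",L[::3].round(3))
cv2.circle(im,(u,v),1,(0,0,255),-1)
cv2.imwrite("pics/c.png",cv2.resize(im[v-40:v+50,u-50:u+50],None,fx=6,fy=6))
E
```

```text
time_s: 4.55
position: [0.4934, -0.2122, 0.0888]
orientation: [1.0, -0.027, 0.0, 0.0]
wrist_force: [-0.2, -0.4, 0.1]
grip_width: 0.0
grasp_force: 0.0
[ 0.49295149 -0.21201573  0.08820152] [-4.06250250e-01  3.19361987e-01 -1.95275993e-01  1.05675724e+00
  1.14892710e-04  2.78841113e+00] -0.00024181859099640867
lowest [[ 0.501 -0.209  0.117]
 [ 0.489 -0.205  0.121]
 [ 0.484 -0.202  0.123]
 [ 0.487 -0.207  0.124]
 [ 0.491 -0.208  0.126]
 [ 0.492 -0.204  0.128]
 [ 0.501 -0.199  0.128]
 [ 0.485 -0.211  0.13 ]
 [ 0.503 -0.198  0.132]]
```

View pics/c.png

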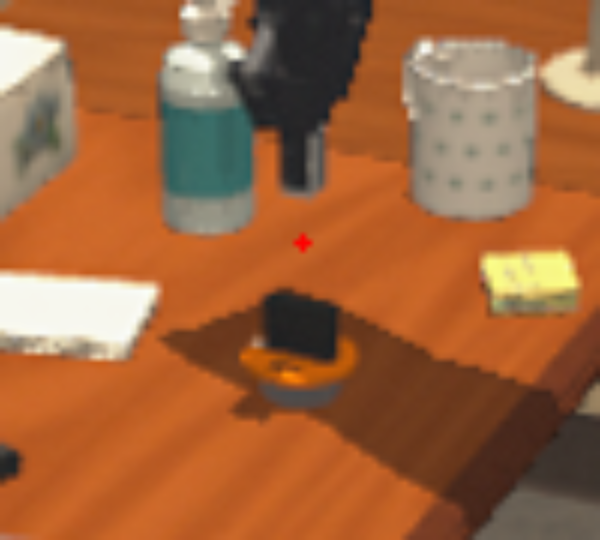

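The red dot is where the reported TCP falls, crop (302,243). The real shut fingertips are at crop (302,192), about 29 mm higher, and the depth map agrees (lowest tip 0.117 against 0.088 reported). So the tool is about 29–30 mm shorter than its reported TCP, and the first grasp closed above the bar. The module has not moved. I'll correct z by 30 mm and grasp again.

```bash
python3 -m pendant '[[[0,0,0,0,0,0,1],[0,0,0,0,0,0,1],[0,0,0,0,0,0,1],[0,0.0,0,0,0,0,1],[0,0,0.02,0,0,0,1]]]' 40; python3 -m pendant '[[[0,-0.001,0.02,0,0,0,1],[0,-0.001,0.04,0,0,0,1],[0,-0.001,0.06,0,0,0,1],[0,-0.001,0.068,0,0,0,1],[0,-0.001,0.068,0,0,0,1]]]'; python3 -m pendant '[[[0,0,0,0,0,0,0.3],[0,0,0,0,0,0,0],[0,0,0,0,0,0,0],[0,0,0,0,0,0,0],[0,0,0,0,0,0,0]]]' 40
```

```text
time_s: 5.1
position: [0.4949, -0.2129, 0.0704]
orientation: [1.0, -0.027, 0.002, 0.001]
wrist_force: [0.7, -0.5, 0.5]
grip_width: 0.0718
grasp_force: 0.0
time_s: 5.6
position: [0.4925, -0.2108, -0.0001]
orientation: [1.0, -0.027, -0.001, -0.0]
wrist_force: [-1.1, -1.0, 0.1]
grip_width: 0.0855
grasp_force: 0.0
time_s: 6.1
position: [0.4935, -0.2114, 0.0012]
orientation: [1.0, -0.027, 0.0, 0.0]
wrist_force: [0.0, -3.7, -1.6]
grip_width: 0.0123
grasp_force: 21.5
```

The grip is on the bar at 12.3 mm width and 21 N. Joint 6 is at 2.79, though, so this orientation can't cover the key range at the dock (it would need up to about 3.96). I'll let go, rise, make a half turn and take the same grasp the other way round.

```bash
python3 -m pendant '[[[0,0,0,0,0,0,1],[0,0,0,0,0,0,1],[0,0,0,0,0,0,1],[0,0,0,0,0,0,1],[0,0,-0.03,0,0,0,1]]]' 40; python3 -m pendant '[[[0,0,-0.045,0,0,0,1],[0,0,-0.06,0,0,-8.5,1],[0,0,-0.06,0,0,-17,1],[0,0,-0.06,0,0,-25.5,1],[0,0,-0.06,0,0,-34,1]]]'; python3 -m pendant '[[[0,0,0,0,0,-8.5,1],[0,0,0,0,0,-17,1],[0,0,0,0,0,-25.5,1],[0,0,0,0,0,-34,1],[0,0,0,0,0,-42.5,1]]]'; python3 -m pendant '[[[0,0,0,0,0,-8.5,1],[0,0,0,0,0,-17,1],[0,0,0,0,0,-25.5,1],[0,0,0,0,0,-34,1],[0,0,0,0,0,-42.5,1]]]'; python3 -m pendant '[[[0,0,0,0,0,-8.5,1],[0,0,0,0,0,-17,1],[0,0,0,0,0,-25.5,1],[0,0,0,0,0,-34,1],[0,0,0,0,0,-42.5,1]]]'; python3 -c "
from h import *
print([(np.round(x['location'],4),round(x['confidence'],2)) for c in ('side',) if imaging.grab_frame(c) for x in tip_of(c,'module')[:2]])
goto([.4935,-.2112,0],np.radians(177))
print(arm.observe()['joint_pos'])"
```

```text
time_s: 6.6
position: [0.4908, -0.2101, 0.0281]
orientation: [1.0, -0.027, -0.003, -0.001]
wrist_force: [0.1, -0.4, 0.3]
grip_width: 0.0833
grasp_force: 0.0
time_s: 7.1
position: [0.4934, -0.2112, 0.091]
orientation: [0.963, 0.27, 0.0, 0.0]
wrist_force: [0.5, -0.1, -0.7]
grip_width: 0.0855
grasp_force: 0.0
time_s: 7.6
position: [0.4933, -0.2111, 0.0908]
orientation: [0.8, 0.6, 0.0, -0.0]
wrist_force: [-0.5, 0.3, -0.1]
grip_width: 0.0856
grasp_force: 0.0
time_s: 8.1
position: [0.4933, -0.2111, 0.0907]
orientation: [0.528, 0.849, 0.0, -0.0]
wrist_force: [0.4, 0.2, 0.1]
grip_width: 0.0858
grasp_force: 0.0
time_s: 8.6
position: [0.4932, -0.2111, 0.0907]
orientation: [0.184, 0.983, 0.0, -0.0]
wrist_force: [-0.1, 0.9, 0.8]
grip_width: 0.0857
grasp_force: 0.0
[(array([ 0.4942, -0.2091,  0.001 ]), 0.53)]
t 8.7 pos [ 0.4932 -0.2111  0.0908] yaw 158.59 F [ 0.5  -0.25 -0.38]
shift mm [-0.3  0.  90.8] turn [ 1.000e-02 -1.000e-02 -1.841e+01]
[-4.04502666e-01  3.16948393e-01 -1.91752664e-01  1.06225940e+00
  1.07602951e-04 -3.08284721e-02]
```

```bash
python3 -m pendant '[[[0,0,0,0,0,-8.5,1],[0,0,0,0,0,-17,1],[0,0,0.02,0,0,-18.4,1],[0,0,0.045,0,0,-18.4,1],[0,0,0.065,0,0,-18.4,1]]]' 40; python3 -m pendant '[[[0,0,0.015,0,0,0,1],[0,0,0.025,0,0,0,1],[0,0,0.025,0,0,0,1],[0,0,0.025,0,0,0,0.3],[0,0,0.025,0,0,0,0]]]'; python3 -m pendant '[[[0,0,0,0,0,0,0],[0,0,0,0,0,0,0],[0,0,0,0,0,0,0],[0,0,0,0,0,0,0],[0,0,0,0,0,0,0]]]' 40
```

```text
time_s: 9.2
position: [0.4931, -0.2111, 0.0249]
orientation: [0.03, 1.0, 0.0, -0.0]
wrist_force: [-0.3, 0.6, -0.5]
grip_width: 0.0854
grasp_force: 0.0
time_s: 9.7
position: [0.4939, -0.2114, 0.0016]
orientation: [0.028, 1.0, -0.0, 0.001]
wrist_force: [0.0, -0.6, -0.4]
grip_width: 0.0587
grasp_force: 0.0
time_s: 10.2
position: [0.4935, -0.2114, 0.0012]
orientation: [0.027, 1.0, -0.0, 0.0]
wrist_force: [-1.3, -0.4, 4.7]
grip_width: 0.0123
grasp_force: 40.0
```

```bash
python3 -m pendant '[[[0,0,-0.01,0,0,0,0],[0,0,-0.03,0,0,0,0],[0,0,-0.06,0,0,0,0],[0,0,-0.09,0,0,0,0],[0,0,-0.1,0,0,0,0]]]'; python3 -m pendant '[[[0.002,0.03,0,0,0,6,0],[0.006,0.07,0,0,0,12,0],[0.01,0.11,0,0,0,18,0],[0.014,0.15,0,0,0,25,0],[0.017,0.18,0,0,0,32,0]]]'; python3 -c "
from h import *
goto([.480,.1005,0.1],np.radians(145))"
```

```text
time_s: 10.7
position: [0.4945, -0.2116, 0.1037]
orientation: [0.027, 1.0, -0.001, 0.002]
wrist_force: [0.5, 0.7, -3.1]
grip_width: 0.0123
grasp_force: 39.3
time_s: 11.2
position: [0.4852, -0.0284, 0.1001]
orientation: [0.304, 0.953, 0.0, -0.001]
wrist_force: [0.3, 0.4, -2.4]
grip_width: 0.0124
grasp_force: 39.5
t 11.2 pos [ 0.4852 -0.0284  0.1001] yaw 144.61 F [ 0.3   0.45 -2.38]
shift mm [ 78.9 102.1   0.2] turn [-0.02 -0.08 -0.39]
```

```bash
python3 -m pendant '[[[0.016,0.02,0,0,0,0,0],[0.036,0.046,0,0,0,0,0],[0.056,0.072,0.01,0,0,0,0],[0.079,0.102,0.02,0,0,0,0],[0.079,0.102,0.03,0,0,0,0]]]'; python3 - <<'E'
from h import *
goto([.480,.1005,0.05],np.radians(145))
out=[]
for c in("side","top"):
    f=imaging.grab_frame(c); im=f["pixels"][...,::-1]; p=arm.observe()["position"]
    for n in("module","socket","notch"): print(c,n,[(np.round(x["location"],4),round(x["confidence"],2)) for x in tip_of(c,n)[:2]])
    u,v=proj(f,[.48,.1,.06]).astype(int); out.append(cv2.resize(im[v-35:v+35,u-40:u+40],None,fx=5,fy=5))
    hsv=cv2.cvtColor(np.ascontiguousarray(im),cv2.COLOR_BGR2HSV)
    W=np.zeros(f["z_map"].shape,bool); W[v-35:v+35,u-40:u+40]=1
    O=(hsv[...,1]>200)&(hsv[...,2]>150)&W
    Q=pts(f,O); k=(Q[:,2]>.07)&(np.hypot(Q[:,0]-p[0],Q[:,1]-p[1])<.045); Q=Q[k]; print(c,"flange pts",len(Q), Q.min(0).round(3) if len(Q) else 0, Q.max(0).round(3) if len(Q) else 0)
cv2.imwrite("pics/d.png",np.hstack(out))
E
```

```text
time_s: 11.7
position: [0.4797, 0.1019, 0.0698]
orientation: [0.3, 0.954, 0.001, -0.001]
wrist_force: [0.1, -0.3, -2.7]
grip_width: 0.0122
grasp_force: 39.6
t 11.7 pos [0.4797 0.1019 0.0698] yaw 145.08 F [ 0.12 -0.33 -2.74]
shift mm [-1.1 -1.  19.8] turn [ 0.04 -0.07  0.08]
side module [(array([0.4802, 0.1023, 0.0705]), 0.75)]
side socket [(array([0.4842, 0.0981, 0.0443]), 0.71)]
side notch [(array([0.4993, 0.0886, 0.0683]), 0.74)]
side flange pts 140 [0.451 0.072 0.085] [0.513 0.137 0.094]
top module []
top socket []
top notch [(array([0.52  , 0.0713, 0.0322]), 0.61)]
top flange pts 1 [0.483 0.068 0.095] [0.483 0.068 0.095]
```

View pics/d.png

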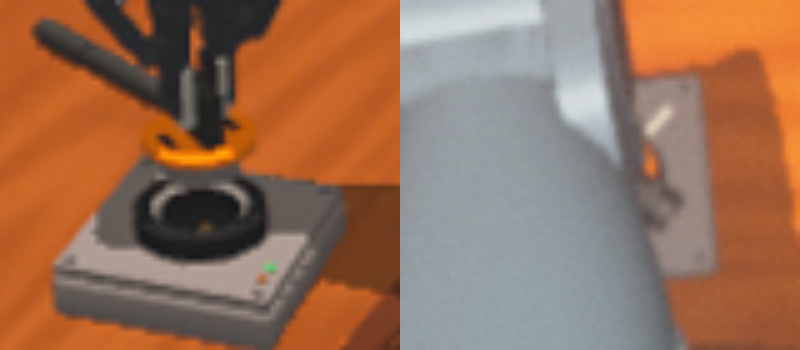

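The left crop shows the module held level above the cup, with the flange at (199,142) over the rim centre at about (202,215). The right crop (top camera) is blocked by the arm. The tick measures about −36° in world, just before the key range. I descend to the mouth of the well.

```bash
python3 -m pendant '[[[-0.001,0,0.01,0,0,0,0],[-0.001,0,0.018,0,0,0,0],[-0.001,0,0.022,0,0,0,0],[-0.001,0,0.025,0,0,0,0],[-0.001,0,0.025,0,0,0,0]]]';  python3 -m pendant '[[[0,0,0.001,0,0,0,0],[0,0,0.002,0,0,0,0],[0,0,0.003,0,0,0,0],[0,0,0.004,0,0,0,0],[0,0,0.004,0,0,0,0]]]'
```

```text
time_s: 12.6
position: [0.4808, 0.0978, 0.0453]
orientation: [0.302, 0.953, -0.0, -0.0]
wrist_force: [0.9, -0.5, -1.1]
grip_width: 0.0121
grasp_force: 39.7
time_s: 13.1
position: [0.4814, 0.098, 0.0421]
orientation: [0.302, 0.953, 0.0, 0.0]
wrist_force: [-0.8, 1.7, 2.5]
grip_width: 0.0122
grasp_force: 40.4
```

```bash
python3 -m pendant '[[[-0.0,0,0,0,0,0,0],[0.0005,0.0005,0,0,0,0,0],[0.001,0.0015,0,0,0,0,0],[0.001,0.0015,0,0,0,0,0],[0.001,0.0015,0,0,0,0,0]]]';  python3 - <<'E'
from h import *
for i in range(3):
    imaging.grab_frame("side"); goto([.4805,.1005,0.039],np.radians(145))
for n in("module","socket"): print(n,[(np.round(x["location"],4),round(x["confidence"],2)) for x in tip_of("side",n)[:2]])
E
```

```text
time_s: 13.6
position: [0.481, 0.0999, 0.0416]
orientation: [0.302, 0.953, 0.0, -0.0]
wrist_force: [0.4, 2.6, -1.9]
grip_width: 0.0124
grasp_force: 39.8
t 13.65 pos [0.481  0.0999 0.0416] yaw 144.87 F [ 1.42  2.78 -2.49]
shift mm [0.8 0.2 2.6] turn [ 0.01 -0.04 -0.13]
t 13.7 pos [0.481  0.0998 0.0416] yaw 144.87 F [ 0.03  2.3  -1.63]
shift mm [0.8 0.3 2.6] turn [ 0.01 -0.04 -0.13]
t 13.75 pos [0.481  0.0998 0.0416] yaw 144.87 F [-0.53  2.71 -2.09]
shift mm [0.8 0.3 2.6] turn [ 0.01 -0.03 -0.13]
module [(array([0.483 , 0.1026, 0.0418]), 0.62)]
socket [(array([0.4825, 0.1004, 0.0438]), 0.47)]
```

```bash
python3 -m pendant '[[[0.0005,0.0008,0,0,0,0,0],[0.0006,0.0008,0.001,0,0,0,0],[0.0006,0.0008,0.002,0,0,0,0],[0.0006,0.0008,0.003,0,0,0,0],[0.0006,0.0008,0.003,0,0,0,0]]]'; python3 -m pendant '[[[0,0,0.0005,0,0,0,0],[0,0,0.001,0,0,0,0],[0,0,0.0015,0,0,0,0],[0,0,0.002,0,0,0,0],[0,0,0.002,0,0,0,0]]]'
```

```text
time_s: 14.35
position: [0.481, 0.1004, 0.0389]
orientation: [0.302, 0.953, -0.0, -0.0]
wrist_force: [-0.8, -1.3, 1.5]
grip_width: 0.012
grasp_force: 40.2
time_s: 14.85
position: [0.481, 0.1005, 0.0368]
orientation: [0.302, 0.953, -0.0, -0.0]
wrist_force: [-2.0, -2.5, 2.7]
grip_width: 0.0123
grasp_force: 40.4
```

It rests on the key (z 0.039) with the cup pressed down 2 mm at about 5 N. Now I turn it anticlockwise in small steps, watching Fz.

```bash
python3 -m pendant '[[[0,0,0,0,0,-2,0],[0,0,0,0,0,-4,0],[0,0,0,0,0,-6,0],[0,0,0,0,0,-8,0],[0,0,0,0,0,-8,0]]]'
```

```text
time_s: 15.35
position: [0.4817, 0.1006, 0.037]
orientation: [0.234, 0.972, 0.0, 0.001]
wrist_force: [0.3, -1.9, 2.8]
grip_width: 0.0123
grasp_force: 40.4
```

```bash
python3 -m pendant '[[[0,0,0,0,0,-2,0],[0,0,0,0,0,-4,0],[0,0,0,0,0,-6,0],[0,0,0,0,0,-8,0],[0,0,0,0,0,-8,0]]]'; python3 -c "
from plant import arm
s=arm.observe();print(s['torque'],s['wrist_force'])"
```

```text
time_s: 15.85
position: [0.4818, 0.1006, 0.037]
orientation: [0.167, 0.986, 0.0, 0.001]
wrist_force: [0.6, -1.9, 2.3]
grip_width: 0.0121
grasp_force: 40.4
[-0.44992115 -0.33761008 -0.0457544 ] [ 0.64738489 -1.91160719  2.27973915]
```

Still blocked (Fz about +2.5). I carry on turning.

```bash
python3 -m pendant '[[[0,0,0,0,0,-2,0],[0,0,0,0,0,-4,0],[0,0,0,0,0,-6,0],[0,0,0,0,0,-8,0],[0,0,0,0,0,-8,0]]]'; python3 -c "
from plant import arm
s=arm.observe();print(s['torque'])"
```

```text
time_s: 16.35
position: [0.4816, 0.1006, 0.037]
orientation: [0.098, 0.995, 0.0, 0.0]
wrist_force: [2.2, -1.7, 2.5]
grip_width: 0.0124
grasp_force: 40.4
[-0.46521304 -0.35928833 -0.02347364]
```

```bash
python3 -m pendant '[[[0,0,0,0,0,-2,0],[0,0,0,0,0,-4,0],[0,0,0,0,0,-6,0],[0,0,0,0,0,-6,0],[0,0,0,0,0,-6,0]]]'; python3 -c "
from plant import arm
s=arm.observe();print(s['torque'])"
```

```text
time_s: 16.85
position: [0.4815, 0.1007, 0.0369]
orientation: [0.046, 0.999, 0.0, 0.0]
wrist_force: [1.9, -2.1, 2.0]
grip_width: 0.0123
grasp_force: 40.4
[-0.47217179 -0.41461861 -0.05099539]
```

```bash
python3 -m pendant '[[[0,0,0,0,0,-2,0],[0,0,0,0,0,-4,0],[0,0,0,0,0,-6,0],[0,0,0,0,0,-6,0],[0,0,0,0,0,-6,0]]]'
```

```text
time_s: 17.35
position: [0.4812, 0.1007, 0.0369]
orientation: [-0.007, 1.0, 0.0, 0.0]
wrist_force: [0.5, -2.2, 1.7]
grip_width: 0.0122
grasp_force: 40.4
```

```bash
python3 -m pendant '[[[0,0,0,0,0,-2,0],[0,0,0,0,0,-4,0],[0,0,0,0,0,-6,0],[0,0,0,0,0,-6,0],[0,0,0,0,0,-6,0]]]'
```

```text
time_s: 17.85
position: [0.4811, 0.1007, 0.0368]
orientation: [-0.059, 0.998, 0.0, 0.0]
wrist_force: [0.9, -2.0, 3.1]
grip_width: 0.0121
grasp_force: 40.4
```

```bash
python3 -m pendant '[[[0,0,0,0,0,-2,0],[0,0,0,0,0,-4,0],[0,0,0,0,0,-6,0],[0,0,0,0,0,-6,0],[0,0,0,0,0,-6,0]]]'
```

```text
time_s: 18.35
position: [0.4804, 0.1008, 0.0364]
orientation: [-0.111, 0.994, 0.0, -0.001]
wrist_force: [-0.3, 0.2, -1.5]
grip_width: 0.0122
grasp_force: 39.7
```

```bash
python3 -m pendant '[[[0,0,0,0,0,-2,0],[0,0,0,0,0,-4,0],[0,0,0,0,0,-6,0],[0,0,0,0,0,-6,0],[0,0,0,0,0,-6,0]]]'
```

```text
time_s: 18.85
position: [0.4808, 0.1005, 0.0366]
orientation: [-0.163, 0.987, -0.0, -0.0]
wrist_force: [-0.3, -2.9, -2.2]
grip_width: 0.0123
grasp_force: 39.6
```

The upward force vanished (Fz −1.5, then −2.2, the bare weight), so the notch is over the key. The second call turned 6° more. I check the twist, ease back a little, then press down.

```bash
python3 -c "
from plant import arm
print(arm.observe()['torque'])"; python3 -m pendant '[[[0,0,0,0,0,1.5,0],[0,0,0,0,0,3,0],[0,0,0,0,0,3,0],[0,0,0.001,0,0,3,0],[0,0,0.002,0,0,3,0]]]'; python3 -c "
from plant import arm
s=arm.observe();print(s['torque'])"
```

```text
[-0.38800406 -0.00685673 -0.0561565 ]
time_s: 19.35
position: [0.4812, 0.1007, 0.0348]
orientation: [-0.138, 0.99, 0.0, 0.0]
wrist_force: [-1.0, 0.6, -2.3]
grip_width: 0.0123
grasp_force: 39.7
[-0.0244829   0.05181466  0.020067  ]
```

Free in twist and sinking without resistance. I push gently toward home (reading about 0.029).

```bash
python3 -m pendant '[[[0,0,0.001,0,0,0,0],[0,0,0.002,0,0,0,0],[0,0,0.003,0,0,0,0],[0,0,0.004,0,0,0,0],[0,0,0.004,0,0,0,0]]]'; python3 -m pendant '[[[0,0,0.0005,0,0,0,0],[0,0,0.001,0,0,0,0],[0,0,0.0015,0,0,0,0],[0,0,0.002,0,0,0,0],[0,0,0.002,0,0,0,0]]]'
```

```text
time_s: 19.85
position: [0.481, 0.1006, 0.0307]
orientation: [-0.138, 0.99, 0.0, -0.0]
wrist_force: [-0.7, -0.9, -2.1]
grip_width: 0.012
grasp_force: 39.7
time_s: 20.35
position: [0.4812, 0.1006, 0.029]
orientation: [-0.138, 0.99, 0.0, 0.0]
wrist_force: [-2.0, -1.1, 2.4]
grip_width: 0.0123
grasp_force: 40.2
```

Contact at the expected height, 0.029. One more millimetre to seat it, then back up and release.

```bash
python3 -m pendant '[[[0,0,0.0005,0,0,0,0],[0,0,0.001,0,0,0,0],[0,0,0.001,0,0,0,0],[0,0,0.0,0,0,0,0],[0,0,-0.0005,0,0,0,0]]]'; python3 -m pendant '[[[0,0,0,0,0,0,0.2],[0,0,0,0,0,0,0.5],[0,0,0,0,0,0,1],[0,0,0,0,0,0,1],[0,0,0,0,0,0,1]]]'; python3 -m pendant '[[[0,0,-0.01,0,0,0,1],[0,0,-0.03,0,0,0,1],[0,0,-0.06,0,0,0,1],[0,0,-0.09,0,0,0,1],[0,0,-0.12,0,0,0,1]]]'; python3 - <<'E'
from h import *
f=imaging.grab_frame("side"); im=f["pixels"][...,::-1]
for n in("module","socket","mug","stapler","sticky_notes","piece_case"): print(n,[(np.round(x["location"],4),round(x["confidence"],2)) for x in tip_of("side",n)[:1]])
hsv=cv2.cvtColor(np.ascontiguousarray(im),cv2.COLOR_BGR2HSV)
Q=pts(f,(hsv[...,1]>200)&(hsv[...,2]>150)); Q=Q[(np.hypot(Q[:,0]-.481,Q[:,1]-.1005)<.034)&(Q[:,2]>.04)]; print("flange",len(Q),np.median(Q,0),Q.min(0),Q.max(0))
u,v=proj(f,[.48,.1,.06]).astype(int); cv2.imwrite("pics/e.png",cv2.resize(im[v-35:v+35,u-40:u+40],None,fx=7,fy=7))
E
```

```text
time_s: 20.85
position: [0.4812, 0.1006, 0.0293]
orientation: [-0.138, 0.99, 0.0, 0.0]
wrist_force: [-0.1, -0.3, -1.9]
grip_width: 0.0121
grasp_force: 39.7
time_s: 21.35
position: [0.4811, 0.1006, 0.0293]
orientation: [-0.138, 0.99, 0.0, -0.0]
wrist_force: [0.1, 0.2, -0.8]
grip_width: 0.0739
grasp_force: 0.0
time_s: 21.85
position: [0.481, 0.1006, 0.1513]
orientation: [-0.138, 0.99, 0.0, 0.0]
wrist_force: [1.1, -0.0, 0.5]
grip_width: 0.0855
grasp_force: 0.0
module [(array([0.4591, 0.3809, 0.0033]), 0.46)]
socket [(array([0.4848, 0.1019, 0.042 ]), 0.54)]
mug [(array([ 0.4226, -0.3714,  0.0035]), 0.72)]
stapler [(array([0.4574, 0.3833, 0.0014]), 0.95)]
sticky_notes [(array([ 0.4185, -0.3715,  0.0024]), 0.46)]
piece_case [(array([ 0.5737,  0.4156, -0.002 ]), 0.95)]
flange 104 [0.46792682 0.11603398 0.0490654 ] [0.45272263 0.07427333 0.04236915] [0.5085067  0.13394935 0.05238629]
```

View pics/e.png

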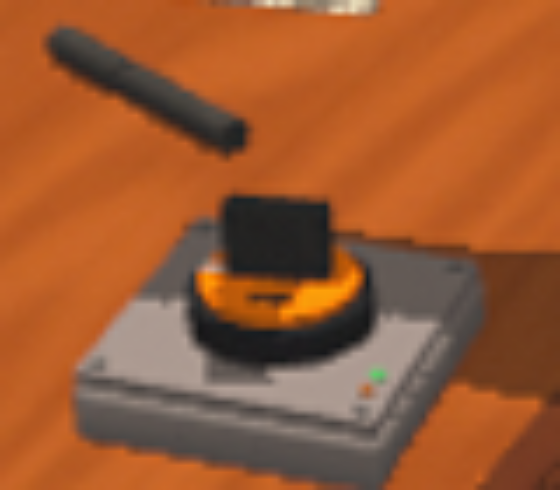

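The module sits level with its flange on the rim at crop (283,285). The measured flange top is about 0.051 m, as it should be when home (0.061 if blocked), and the gripper is clear.

```bash
python3 -c "
from plant import workorder
print(workorder.sign_off())"
```

```text
the job is handed in; nothing more can be done
None
```

The module is fully home on the key, released, and the job is handed in (no verdict came back); the first grasp closed on air because the real fingertips sit about 30 mm above the reported TCP, which I corrected for.

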